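# Close and latch the vehicle junction box

## Robot

A 6-joint arm with a two-finger parallel gripper is mounted at the origin on the work surface. World frame = base frame: x ahead of the robot, y to its left, z up, the work surface at z = 0. Lengths are in mm, angles in degrees, forces in N, time in s.
With the tool pointing down it reaches from about 350 to 850 mm from the base axis. Payload 8.1 kg.
Tool frame: the origin (TCP) lies at the centre of the arm's flange, where the gripper is bolted on; the fingertips stand 173 mm ahead of it and the grasp point (between the pads) lies 155 mm ahead of it; z points along the fingers, y is the line along which they close (so a half turn about z gives the same grasp; the last joint's range is limited). The gripper opens to 85 mm and grips with 20 to 120 N. Pads are 22 mm wide; open, the fingers measure 114 mm over their backs; the gripper's body (76 mm by 85 mm) begins 54 mm behind the grasp point. The pads swing forward as they close: fully open they stand 13 mm farther back than shut.
Start: joints at [-76.054, 7.471, 85.268, -0, 87.261, -4.893], TCP at [193.765, -567.857, 404.692] pointing down, gripper open.
Joint ranges: [-169.43, 169.43], [-51.17, 129.36], [1.28, 143.12], [-76.62, 256.62], [0, 156.53], [-152.29, 152.29]. Speed limits (degrees/s): [136.94, 136.94, 159.86, 180, 180, 180].

## Interface

Orientations are given as [roll, pitch, yaw] about the fixed x, y, z axes, in that order (R = Rz(yaw) Ry(pitch) Rx(roll)).
In Python, from bench import * gives the robot as it stands.
- The arm moves only by the shell command python3 -m jog 'ROWS' [FORCE]. ROWS is text: rows parted by semicolons, each of 7 numbers parted by spaces: the shift along the tool's x, y, z scaled (see below), then the turn, a rotation vector about the tool's x, y, z scaled (see below), then the closure, from -1 (fully open) to 1 (shut). In form: tx ty tz wx wy wz hand; .... A call has 1 to 5 rows; each row shifts and turns the commanded pose from where the row before left it, along the tool's axes as they then stand; what a row does not reach is not made up. The controller multiplies each number of a shift by 0.1 m and each number of a turn by 60 degrees. A row lasts 1/8 s, in which the tool goes at most 62.5 mm and 10.7 degrees, less where a joint would pass 70% of its speed; a pose out of reach is approached as far as the arm can. A call with a number of a shift or a turn outside -1 to 1 is refused whole. A call with a gripper value outside its range is refused whole. The fingers move at their own pace and stop on an object; FORCE is the grip in N (left out, the last holds). Time passes only in rows, so rows that do not move let the fingers close. It gives the time, the measured TCP pose, the force, the opening and the grip force at its end, in the units of the state.
- sense(): the state, without advancing time (a new reading comes with each control period).
- snapshot(name): name is "side" or "top"; returns a dict with "img" (400x640x3 uint8, red, green, blue), "fx", "fy", "cx", "cy" (pixels), "extrinsics" (4x4, takes a point from camera to world coordinates). Camera axes: x right, y down, z forward; pixel columns grow to the right and rows downward; lengths in mm; the calibration is good to about 2 mm. A picture is of the moment at which its call begins. There is no depth.
- hand_in(): hands the job in; it is judged then, once.
The state is a dict: "time": time; "joint_pos": joint angles; "qd": joint speeds; "joint_efforts": joint torques, N m; "tool_pos": TCP position; "tcp_rot": TCP orientation; "ft_force": force on the tool from outside, world axes, zero at the start; "wrist_torque": the same for the moment, N m; "finger_gap": finger opening in mm; "grip_force": force on a finger pad.
Only numpy, scipy, OpenCV 4.12 (cv2) and the standard library are available. Lean on these libraries where they do the work, as an engineer would, in place of code of your own. Each camera call takes 0.05 s, during which the arm holds its last target. There are 200 camera calls.

## Task

The black junction box on the bench has been left open. Using only your fingertips, swing its lid over and push it fully shut without slamming it; only then push both upright latch tabs on its front inwards, towards each other, all the way home. Do not lift the box or push it out of its place, leave everything else on the bench alone, and finish clear of everything.

Things in the scene. Friction and masses are not known exactly. Their poses are not given: they have to be found in the camera images.
- case: Black plastic box, 140 (x) x 200 (y) x 60 high (all lengths in mm unless marked m), fixed on a steel plate that lies loose on the bench; about 2 kg: it slides if pushed with over about 8 N. Origin: on the bench below the middle of the box. x points from the latch side (front, nearest the robot) to the hinge side, z up. Rim 68 above the bench. Plate 8 thick, x -110 to 90, y -125 to 125.
- lid (a joint): Angle of the lid about the hinge along the box's far (+x) top edge, rad: 0 shut flat on the rim, about 1.57 standing upright, larger leaning away from the robot. The hinge is stiff: the lid stays where it is left; it takes about 2 to 3 N at its free edge. Starts between 1.2 and 1.65.
- lid_hinge (a point): Middle of the lid's hinge line (on the box, at x = 70, y = 0, z = 68); the hinge runs along the box's y.
- lid_edge (a point): Middle of the free edge of the lid, on its outer (upper when shut) face. The lid is a flat black slab 140 from hinge to edge, 200 wide, 12 thick; this point is 140 from the hinge line along the lid and 12 off its inner face. The shut lid's top is 80 above the bench. Two small lugs, 18 wide, stick out 19 beyond this edge, 38 either side of the middle.
- latch_left (a joint): How far the left latch (box's +y side) has been pushed towards the middle, m: 0 fully out, 0.035 fully home, its steel tongue then covering the lid's left lug. Slides along the box's y with about 1.5 N of friction and stays where it is left. Starts between 0 and 0.008; past about 0.012 its tongue gets in the way of the closing lid.
- latch_right (a joint): The same for the right latch (box's -y side): it slides towards +y, 0 out, 0.035 home.
- latch_left_top (a point): Middle of the top of the left latch's upright grey tab, 14 x 14 in plan, its top 110 above the bench and its top 30 above the shut lid. On the front of the box at x = -86 and, fully out, y = +90. The tab slides in y; to push it home, press on its outer (+y) side.
- latch_right_top (a point): The same on the right latch: x = -86 and, fully out, y = -90; press on its outer (-y) side.
- relay: Bystander: loose black relay, 30 x 30 x 38 high, in front of the box. Origin under its middle.
- socket: Bystander: loose steel wrench socket standing on end, 28 across, 38 high, in front of the box. Origin under its middle.
- flasher: Bystander: loose round metal flasher can, 36 across, 42 high, to the left of the box. Origin under its middle.
- work_lamp: Bystander: loose square LED lamp lying face up, 85 x 85 x 30, to the right of the box. Origin under its middle.
- indicator: Bystander: loose turn-signal lamp lying flat, 130 x 30 x 25, behind the box. Origin under its middle.
- screwdriver: Bystander: loose screwdriver lying on the bench, left.
- mug: Bystander: white mug, 80 across, 90 high, right. Origin under its middle.

How it is judged:
By the outcome, as a careful person would: the job done as asked, in the order asked, and still so for the second after the job is handed in, with the robot touching nothing.
It also fails if it takes over 58 s, if anything falls off the work surface, if the arm or the gripper's body presses on something with over 40 N, if the wrist force passes 120 N, or if a joint passes its speed limit or range.

## Working session

There is one attempt and no reset: what is moved stays moved. The work goes in short steps, Python scripts to look and compute and a shell command to move; the robot and the scene stay as the last step left them, time stands still between calls to the robot, and variables do not carry over. Pictures are saved under pics/ and viewed, at most 10 in all, crops included, and the job is handed in when it is done.

```bash
mkdir -p pics; ls
python3 - <<'E'
from bench import *
import cv2
s=sense();print(s)
for n in("top","side"):
    d=snapshot(n);cv2.imwrite(f"pics/{n}0.png",cv2.cvtColor(d["img"],cv2.COLOR_RGB2BGR))
    print(n,d["fx"],d["fy"],d["cx"],d["cy"],d["extrinsics"])
E
```

```text
pics
{'time': 0.0, 'joint_pos': array([-7.60533234e+01,  7.51293742e+00,  8.53306791e+01, -1.01585547e-03,
        8.72604934e+01, -4.89405404e+00]), 'qd': array([ 0.02923727, -0.06772404, -0.01211623, -0.02291629, -0.00854844,
        0.05969107]), 'joint_efforts': array([ 2.07138852e-03, -5.69395959e+01, -5.00545979e+01, -1.63621885e-04,
        1.49147987e-02, -1.59228705e-05]), 'tool_pos': array([ 193.71406438, -567.6190829 ,  403.65334819]), 'tcp_rot': array([-1.79896183e+02, -7.87107980e-03,  1.88407730e+01]), 'ft_force': array([-0.24252326, -0.20358968,  0.16785893]), 'wrist_torque': array([-0.03607589, -0.02637309, -0.00100961]), 'grip_force': 0.0, 'finger_gap': 85.60012635084928}
top 491.3433509927263 491.3433509927263 321.8797024903144 197.48607752207025 [[-7.80747244e-02 -9.76270366e-01  2.01991360e-01  2.96323021e+02]
 [-9.96933366e-01  7.53750988e-02 -2.10346743e-02 -3.81592389e+00]
 [ 5.31041042e-03 -2.03014203e-01 -9.79161393e-01  1.36963375e+03]
 [ 0.00000000e+00  0.00000000e+00  0.00000000e+00  1.00000000e+00]]
side 511.81028012225835 511.81028012225835 311.53705630799215 203.84342573241778 [[-7.81816111e-01 -4.48390488e-01  4.33254588e-01 -1.97158641e+02]
 [-6.23333024e-01  5.45565300e-01 -5.60191435e-01  9.50803539e+02]
 [ 1.48158418e-02 -7.08028582e-01 -7.06028340e-01  1.29274079e+03]
 [ 0.00000000e+00  0.00000000e+00  0.00000000e+00  1.00000000e+00]]
```

View pics/top0.png

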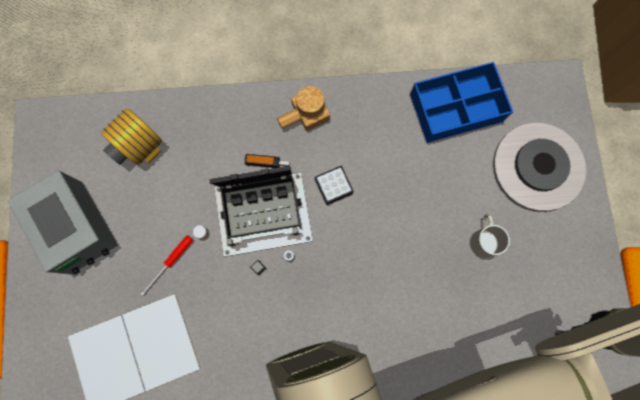

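View pics/side0.png

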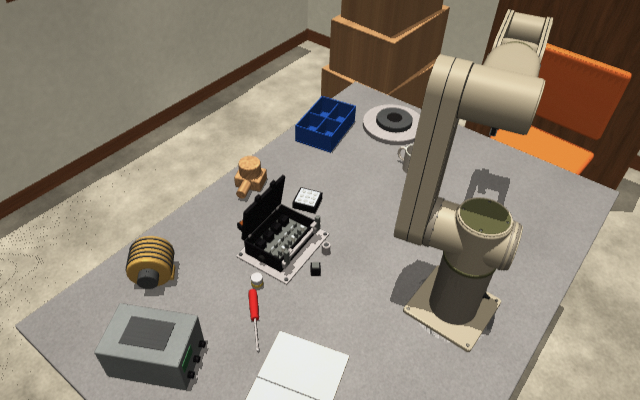

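The top view shows the box at about (262,210), lid up at its far side. The relay is at (257,267), the socket at (289,256) and the lamp at (334,183). Next I'll zoom in on both views.

Run:
```python
import cv2
a=cv2.imread("pics/top0.png")[150:280,200:360];cv2.imwrite("pics/top0c.png",cv2.resize(a,None,fx=5,fy=4.6,interpolation=cv2.INTER_CUBIC) if 0 else cv2.resize(a,None,fx=4.6,fy=4.6,interpolation=cv2.INTER_CUBIC))
a=cv2.imread("pics/side0.png")[170:290,225:345];cv2.imwrite("pics/side0c.png",cv2.resize(a,None,fx=5,fy=5,interpolation=cv2.INTER_CUBIC))
```

```text
(no output)
```

View pics/top0c.png

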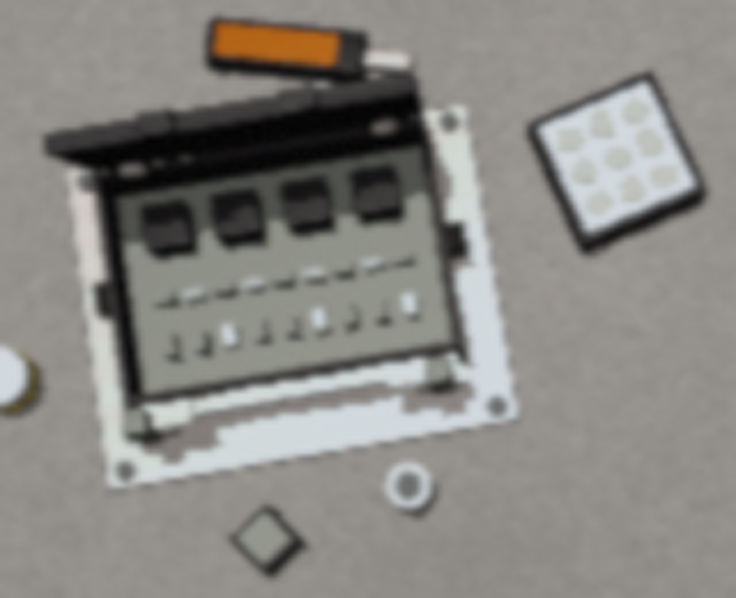

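View pics/side0c.png

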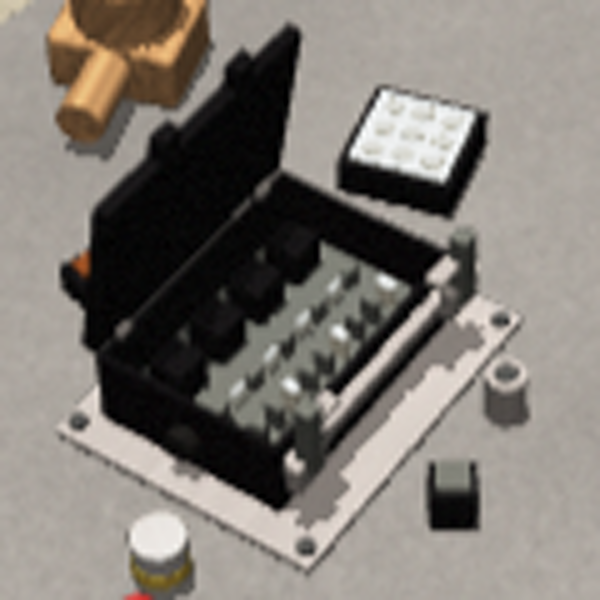

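```bash
cat > fit.py <<'E'
import numpy as np
from scipy.optimize import least_squares
C={}
C['top']=(491.343,321.88,197.486,np.array([[-7.80747244e-02,-9.76270366e-01,2.01991360e-01,2.96323021e+02],[-9.96933366e-01,7.53750988e-02,-2.10346743e-02,-3.81592389e+00],[5.31041042e-03,-2.03014203e-01,-9.79161393e-01,1.36963375e+03]]))
C['side']=(511.81,311.537,203.843,np.array([[-7.81816111e-01,-4.48390488e-01,4.33254588e-01,-1.97158641e+02],[-6.23333024e-01,5.45565300e-01,-5.60191435e-01,9.50803539e+02],[1.48158418e-02,-7.08028582e-01,-7.06028340e-01,1.29274079e+03]]))
def proj(n,P):
    f,cx,cy,E=C[n];q=E[:,:3].T@(np.asarray(P)-E[:,3]);return np.array([cx+f*q[0]/q[2],cy+f*q[1]/q[2]])
def ground(n,uv,z):
    f,cx,cy,E=C[n];d=E[:,:3]@np.array([(uv[0]-cx)/f,(uv[1]-cy)/f,1]);return E[:,3]+d*(z-E[2,3])/d[2]
def b2w(p,P):
    c,s=np.cos(p[2]),np.sin(p[2]);return np.array([p[0]+c*P[0]-s*P[1],p[1]+s*P[0]+c*P[1],P[2]])
def lid(a,r,t,y): # r along lid, t off inner face
    return [70-r*np.cos(a)+t*np.sin(a),y,68+r*np.sin(a)+t*np.cos(a)]
E
python3 - <<'E'
from fit import *
T=lambda u,v:('top',(200+u/4.6,150+v/4.6)); S=lambda u,v:('side',(225+u/5,170+v/5))
obs=[]
for o,P in [(T(108,487),(-110,125,8)),(T(518,412),(-110,-125,8)),(T(465,108),(90,-125,8)),(T(68,172),(90,125,8)),(S(310,572),(-110,125,8)),(S(523,318),(-110,-125,8)),(S(58,432),(90,125,8))]:
    obs.append((o,lambda p,P=P:P))
for o,y in [(T(47,145),100),(T(414,88),-100),(S(95,212),100),(S(295,28),-100)]:
    obs.append((o,lambda p,y=y:lid(p[3],140,6,y)))
for o in [T(138,418),S(310,412)]: obs.append((o,lambda p:(-86,90-p[4],110)))
for o in [T(440,368),S(463,232)]: obs.append((o,lambda p:(-86,-90+p[5],110)))
def res(p): return np.concatenate([proj(o[0],b2w(p,f(p)))-o[1] for o,f in obs])
r=least_squares(res,[500,100,0.1,1.4,3,3],x_scale=[10,10,.1,.1,3,3],loss='soft_l1')
p=r.x;print(p,np.degrees(p[2]));print(res(p).reshape(-1,2).round(1).tolist())
np.save('p.npy',p)
for n,P in [('hinge',(70,0,68)),('lidedge',lid(p[3],140,12,0)),('lidedgein',lid(p[3],140,0,0)),('L',(-86,90-p[4],110)),('R',(-86,-90+p[5],110))]: print(n,b2w(p,P).round(1))
def w2b(w): 
    c,s=np.cos(p[2]),np.sin(p[2]);d=w[:2]-p[:2];return (c*d[0]+s*d[1],-s*d[0]+c*d[1])
for n,o,z in [('relay',T(265,537),38),('socket',T(409,486),38),('flasher',T(5,378),42),('lamp',T(618,160),30),('indic',T(280,45),25)]:
    w=ground(*o,z);print(n,w.round(),np.round(w2b(w)))
E
```

```text
[5.53748645e+02 1.37111062e+02 9.39634143e-02 1.40400949e+00
 3.75488652e+00 4.35430821e+00] 5.3837070704441095
[[-0.2, 0.6], [-0.0, 1.5], [-0.2, -1.1], [-0.8, -0.6], [0.0, -0.6], [0.2, -0.2], [-0.4, -0.8], [-1.2, -0.0], [0.3, -1.1], [1.4, 0.2], [0.7, -0.5], [-0.6, 0.4], [0.3, -1.4], [-0.2, -0.1], [0.7, 0.2]]
hinge [623.4 143.7  68. ]
lidedge [612.1 142.6 208. ]
lidedgein [600.3 141.5 206.1]
L [460.  214.9 110. ]
R [476.2  43.8 110. ]
relay [395. 155.  38.] [-157.   32.]
socket [418.  69.  38.] [-142.  -55.]
flasher [500. 302.  42.] [-38. 170.]
lamp [606. -70.  30.] [  33. -211.]
indic [696. 131.  25.] [141. -19.]
```

```bash
cat > go.py <<'E'
import sys
from fit import *
from bench import *
from scipy.spatial.transform import Rotation as R
p=np.load('p.npy');s=sense()
Rm=R.from_euler('xyz',s['tcp_rot'],degrees=True)
tip=s['tool_pos']+173*Rm.as_matrix()[:,2]
c,sn=np.cos(p[2]),np.sin(p[2]);d=tip[:2]-p[:2]
print('t',s['time'],'tip box',np.round([c*d[0]+sn*d[1],-sn*d[0]+c*d[1],tip[2]],1),'F',s['ft_force'].round(2),'gap',round(s['finger_gap'],1))
G=R.from_euler('xyz',[180,0,np.degrees(p[2])],degrees=True)
print('turn',((Rm.inv()*G).as_rotvec(degrees=True)/60).round(4))
for a in sys.argv[1:]:
    w=b2w(p,[float(v) for v in a.split(',')]);print(a,'shift',((Rm.inv().apply(w-tip))/100).round(3),'r',np.hypot(*w[:2]).round())
    tip=w
E
python3 -m jog '0 0 -0.3 0 0 0.112 1;0 0 -0.3 0 0 0.112 1' 20; python3 go.py 120,-400,290 120,-200,290 120,0,290
```

```text
time: 0.35
tool_pos: [193.7, -567.6, 464.3]
tcp_rot: [-179.9, 0.0, 5.2]
ft_force: [-0.6, 0.6, -0.5]
finger_gap: 51.7
grip_force: 0.0
t 0.35 tip box [-424.6 -667.5  291.3] F [-0.56  0.63 -0.5 ] gap 51.7
turn [-0.0022  0.0003 -0.0034]
120,-400,290 shift [ 5.437 -2.694  0.017] r 753.0
120,-200,290 shift [-0.007 -2.     0.005] r 694.0
120,0,290 shift [-0.007 -2.     0.005] r 689.0
```

```bash
R='0.54 -0.27 0 0 0 0 1'; python3 -m jog '0.54 -0.27 0 0 0 0 1;0.54 -0.27 0 0 0 0 1;0.54 -0.27 0 0 0 0 1;0.54 -0.27 0 0 0 0 1;0.54 -0.27 0 0 0 0 1' | head -2;  python3 -m jog '0.54 -0.27 0 0 0 0 1;0.54 -0.27 0 0 0 0 1;0.54 -0.27 0 0 0 0 1;0.54 -0.27 0 0 0 0 1;0.54 -0.27 0 0 0 0 1' | head -2;python3 go.py 120,-200,290 115,0,290 115,0,190
```

```text
time: 0.98
tool_pos: [451.3, -406.7, 464.3]
time: 1.6
tool_pos: [707.4, -247.0, 464.1]
t 1.6 tip box [ 116.8 -396.8  291.1] F [ 0.92 -1.44  0.35] gap -0.1
turn [-0.0002  0.0006  0.0001]
120,-200,290 shift [ 0.032 -1.968  0.011] r 694.0
115,0,290 shift [-0.05 -2.    0.  ] r 684.0
115,0,190 shift [0.001 0.    1.   ] r 684.0
```

```bash
python3 -m jog '0 -0.56 0 0 0 0 1;0 -0.56 0 0 0 0 1;0 -0.56 0 0 0 0 1;0 -0.56 0 0 0 0 1' | head -2;  python3 -m jog '0 -0.56 0 0 0 0 1;0 -0.56 0 0 0 0 1;0 -0.56 0 0 0 0 1;0 0 0.3 0 0 0 1;0 0 0.3 0 0 0 1' | head -2;python3 -m jog '0 0 0.2 0 0 0 1;0 0 0.2 0 0 0 1;0 0 0 0 0 0 1'|head -2; python3 go.py 80,0,190
python3 - <<'E'
from bench import *
import cv2
d=snapshot("side");a=d["img"][110:290,205:345,::-1];cv2.imwrite("pics/s1.png",cv2.resize(a,None,fx=3.3,fy=3.3,interpolation=cv2.INTER_CUBIC))
E
```

```text
time: 2.1
tool_pos: [684.5, -23.4, 463.9]
time: 2.72
tool_pos: [668.8, 143.3, 403.8]
time: 3.1
tool_pos: [668.7, 141.6, 362.4]
t 3.1 tip box [114.2  -6.3 189.4] F [-0.   -0.22 -0.11] gap 0.3
turn [ 0.0001  0.0034 -0.0002]
80,0,190 shift [-0.342 -0.063 -0.005] r 650.0
```

View pics/s1.png

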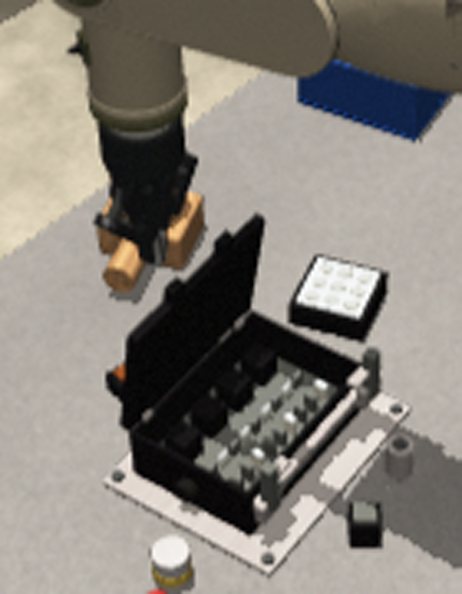

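```bash
python3 -m jog '-0.18 -0.03 0 0 0 0 1;-0.18 -0.03 0 0 0 0 1;0 0 0 0 0 0 1' ; python3 go.py
python3 - <<'E'
import numpy as np
q=None
for d in list(range(80,9,-5))+[7.5,5,2.5,1,0]:
    a=np.radians(d);x=81-122*np.cos(a)+12*np.sin(a);z=68+122*np.sin(a)+12*np.cos(a)
    print(d,round(x,1),round(z,1),'' if q is None else (round((x-q[0])/100,3),round((q[1]-z)/100,3)));q=(x,z)
E
```

```text
time: 3.52
tool_pos: [632.6, 144.7, 366.7]
tcp_rot: [-180.0, -0.2, 5.4]
ft_force: [0.3, -0.1, -0.1]
finger_gap: -0.1
grip_force: 0.0
t 3.525 tip box [ 79.6   0.2 193.7] F [ 0.33 -0.1  -0.12] gap -0.1
turn [-0.0002 -0.0025  0.0005]
80 71.6 190.2 
75 61.0 188.9 (np.float64(-0.106), np.float64(0.013))
70 50.5 186.7 (np.float64(-0.105), np.float64(0.022))
65 40.3 183.6 (np.float64(-0.102), np.float64(0.031))
60 30.4 179.7 (np.float64(-0.099), np.float64(0.04))
55 20.9 174.8 (np.float64(-0.095), np.float64(0.048))
50 11.8 169.2 (np.float64(-0.091), np.float64(0.056))
45 3.2 162.8 (np.float64(-0.086), np.float64(0.064))
40 -4.7 155.6 (np.float64(-0.08), np.float64(0.071))
35 -12.1 147.8 (np.float64(-0.073), np.float64(0.078))
30 -18.7 139.4 (np.float64(-0.066), np.float64(0.084))
25 -24.5 130.4 (np.float64(-0.058), np.float64(0.09))
20 -29.5 121.0 (np.float64(-0.05), np.float64(0.094))
15 -33.7 111.2 (np.float64(-0.042), np.float64(0.098))
10 -37.1 101.0 (np.float64(-0.033), np.float64(0.102))
7.5 -38.4 95.8 (np.float64(-0.013), np.float64(0.052))
5 -39.5 90.6 (np.float64(-0.011), np.float64(0.052))
2.5 -40.4 85.3 (np.float64(-0.009), np.float64(0.053))
1 -40.8 82.1 (np.float64(-0.004), np.float64(0.032))
0 -41.0 80.0 (np.float64(-0.002), np.float64(0.021))
```

```bash
python3 -m jog '-0.05 0 0.02 0 0 0 1;-0.05 0 0.01 0 0 0 1;-0.05 0 0.01 0 0 0 1' ; python3 go.py 61,0,188.9
```

```text
time: 3.9
tool_pos: [617.9, 143.0, 361.0]
tcp_rot: [-180.0, -0.1, 5.4]
ft_force: [1.7, -0.2, 1.3]
finger_gap: -0.1
grip_force: 0.9
t 3.9 tip box [ 6.46e+01 -1.00e-01  1.88e+02] F [ 1.66 -0.21  1.32] gap -0.1
turn [-0.     -0.0011  0.    ]
61,0,188.9 shift [-0.036 -0.001 -0.009] r 631.0
```

```bash
python3 -m jog '-0.05 0 0.01 0 0 0 1;-0.05 0 0.01 0 0 0 1;-0.05 0 0.01 0 0 0 1' ; python3 go.py 50.5,0,186.7 40.3,0,183.6
```

```text
time: 4.28
tool_pos: [602.5, 141.7, 357.5]
tcp_rot: [180.0, 0.0, 5.4]
ft_force: [2.1, -1.0, -0.3]
finger_gap: 0.1
grip_force: 0.8
t 4.275 tip box [ 48.9  -0.  184.5] F [ 2.14 -1.04 -0.29] gap 0.1
turn [0.0001 0.0002 0.0003]
50.5,0,186.7 shift [ 0.016 -0.    -0.022] r 620.0
40.3,0,183.6 shift [-0.102 -0.     0.031] r 610.0
```

```bash
python3 -m jog '-0.086 0 0.015 0 0 0 1;-0.099 0 0.04 0 0 0 1;-0.095 0 0.048 0 0 0 1;-0.091 0 0.056 0 0 0 1;-0.086 0 0.064 0 0 0 1' ; python3 go.py -4.7,0,155.6
```

```text
time: 4.9
tool_pos: [556.6, 137.4, 335.0]
tcp_rot: [-180.0, 0.0, 5.4]
ft_force: [0.7, 1.3, 1.1]
finger_gap: 0.1
grip_force: 0.7
t 4.9 tip box [2.90e+00 1.00e-01 1.62e+02] F [0.69 1.32 1.11] gap 0.1
turn [-0.      0.      0.0003]
-4.7,0,155.6 shift [-0.076  0.001  0.064] r 566.0
```

```bash
python3 -m jog '-0.078 0 0.067 0 0 0 1;-0.073 0 0.078 0 0 0 1;-0.066 0 0.084 0 0 0 1;-0.058 0 0.09 0 0 0 1;-0.05 0 0.094 0 0 0 1'|grep ft ; python3 go.py -33.7,0,111.2;  python3 - <<'E'
from bench import *
import cv2
d=snapshot("side");a=d["img"][110:290,205:345,::-1];cv2.imwrite("pics/s2.png",cv2.resize(a,None,fx=3.3,fy=3.3,interpolation=cv2.INTER_CUBIC))
E
```

```text
ft_force: [-0.7, -0.9, 1.0]
t 5.525 tip box [-29.4   0.  120.4] F [-0.67 -0.89  1.  ] gap 0.3
turn [-0.      0.0004  0.0003]
-33.7,0,111.2 shift [-0.043  0.     0.092] r 537.0
```

View pics/s2.png

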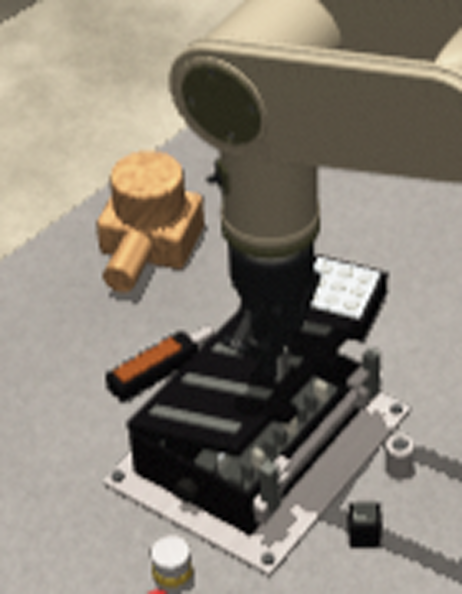

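The lid is about 20° open and following the fingertips (tips near (275,350)), and the tabs are still out. I'll close it slowly.

```bash
python3 -m jog '-0.02 0 0.047 0 0 0 1;-0.02 0 0.047 0 0 0 1;-0.016 0 0.05 0 0 0 1;-0.016 0 0.05 0 0 0 1;-0.007 0 0.027 0 0 0 1'|grep ft ; python3 go.py -39.5,0,90.6 -41,0,80
```

```text
ft_force: [0.2, -0.1, 0.6]
t 6.2 tip box [-36.9   0.   98.6] F [ 0.16 -0.07  0.59] gap -0.1
turn [0.     0.0001 0.0003]
-39.5,0,90.6 shift [-0.026  0.     0.08 ] r 531.0
-41,0,80 shift [-0.015 -0.     0.106] r 530.0
```

```bash
python3 -m jog '-0.01 0 0.027 0 0 0 1;-0.007 0 0.027 0 0 0 1;-0.006 0 0.027 0 0 0 1;-0.005 0 0.026 0 0 0 1;0 0 0.02 0 0 0 1'|grep ft ; python3 go.py;python3 -m jog '0 0 0.02 0 0 0 1;0 0 0.02 0 0 0 1;0 0 0.015 0 0 0 1'|grep ft ; python3 go.py
```

```text
ft_force: [0.2, 0.2, 1.3]
t 6.825 tip box [-39.8   0.   86. ] F [0.22 0.17 1.35] gap 0.5
turn [0.     0.0005 0.0002]
ft_force: [-0.9, 0.0, 2.0]
t 7.2 tip box [-39.8   0.   80.6] F [-0.87  0.02  1.96] gap -0.1
turn [0.     0.0004 0.0003]
```

```bash
for i in 1 2 3; do python3 -m jog '0 0 0.01 0 0 0 1;0 0 0.0 0 0 0 1'|grep -E 'ft|pos'; done
```

```text
tool_pos: [514.2, 133.4, 253.4]
ft_force: [-5.0, 0.1, 7.5]
tool_pos: [514.3, 133.4, 253.2]
ft_force: [-8.2, -1.7, 15.3]
tool_pos: [514.3, 133.5, 253.1]
ft_force: [-13.5, -3.0, 23.7]
```

```bash
python3 -m jog '0 0 -0.02 0 0 0 1;0 0 -0.02 0 0 0 1;0 0 -0.2 0 0 0 1;0 0 -0.4 0 0 0 1;0 0 0 0 0 0 1'|grep -E 'ft|pos'; python3 go.py -86,150,145
python3 - <<'E'
from bench import *
import cv2
d=snapshot("side");a=d["img"][170:290,225:345,::-1];cv2.imwrite("pics/s3.png",cv2.resize(a,None,fx=5,fy=5,interpolation=cv2.INTER_CUBIC))
E
```

```text
tool_pos: [515.8, 133.6, 318.4]
ft_force: [-0.3, -0.1, -0.0]
t 8.575 tip box [-37.    0.2 145.4] F [-0.26 -0.09 -0.01] gap 0.4
turn [-0.0004 -0.0062  0.0002]
-86,150,145 shift [-4.890e-01 -1.498e+00  1.000e-03] r 533.0
```

View pics/s3.png

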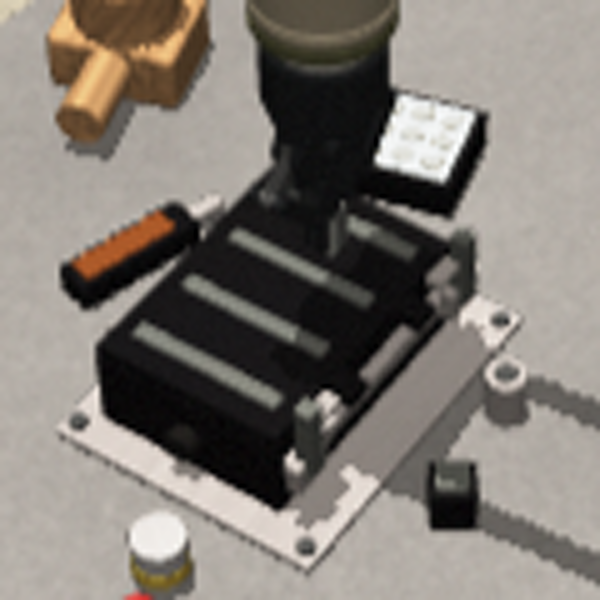

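The lid lies flat, and the plate corners are unmoved at (310,572), (523,318) and (58,432). Next is the left tab at (310,415).

```bash
python3 -m jog '-0.165 -0.5 0 0 0 0 1;-0.165 -0.5 0 0 0 0 1;-0.165 -0.4 0 0 0 0 1;0 0 0.3 0 0 0 1;0 0 0.24 0 0 0 1'|grep -E 'ft'; python3 -m jog '0 0.1 0 0 0 0 1;0 0.1 0 0 0 0 1;0 0 0 0 0 0 1'|grep ft;  python3 go.py -86,112,90
```

```text
ft_force: [0.3, -0.2, 0.6]
ft_force: [-0.3, 0.2, -0.3]
t 9.625 tip box [-88.2 119.1  88.9] F [-0.34  0.24 -0.33] gap -0.1
turn [-0.0004 -0.0016 -0.0013]
-86,112,90 shift [ 0.022  0.071 -0.011] r 517.0
```

```bash
for i in 1 ; do python3 -m jog '0.01 0.03 0 0 0 0 1;0 0.04 0 0 0 0 1;0 0.04 0 0 0 0 1;0 0.04 0 0 0 0 1'|grep -E 'ft'; python3 go.py;  python3 -m jog '0 0.04 0 0 0 0 1;0 0.04 0 0 0 0 1;0 0.03 0 0 0 0 1;0 0.03 0 0 0 0 1'|grep -E 'ft'; python3 go.py; done
```

```text
ft_force: [0.8, 1.6, 0.9]
t 10.125 tip box [-88. 105.  88.] F [0.85 1.61 0.86] gap 0.6
turn [-0.0005 -0.0004  0.0004]
ft_force: [0.0, 0.7, 1.4]
t 10.625 tip box [-88.1  90.8  87.8] F [0.03 0.65 1.36] gap 0.1
turn [-0.0001 -0.0001  0.0002]
```

```bash
python3 -m jog '0 0.03 0 0 0 0 1;0 0.03 0 0 0 0 1;0 0.02 0 0 0 0 1;0 0.02 0 0 0 0 1;0 0 0 0 0 0 1'|grep ft; python3 go.py; python3 -m jog '0 0.015 0 0 0 0 1;0 0.01 0 0 0 0 1;0 0 0 0 0 0 1'|grep ft; python3 go.py
```

```text
ft_force: [0.4, 0.1, -0.3]
t 11.25 tip box [-88.2  80.8  87.7] F [ 0.45  0.1  -0.33] gap 0.1
turn [0.0002 0.0002 0.0001]
ft_force: [-1.1, 1.0, -0.1]
t 11.625 tip box [-88.2  78.4  87.7] F [-1.08  0.98 -0.12] gap 0.2
turn [0.0001 0.0002 0.0002]
```

```bash
for i in 1 2 3 4; do python3 -m jog '0 0.01 0 0 0 0 1;0 0 0 0 0 0 1'|grep ft; python3 go.py|head -1; done
```

```text
ft_force: [-0.6, 0.1, 0.0]
t 11.875 tip box [-88.2  77.4  87.7] F [-0.6   0.07  0.02] gap -0.5
ft_force: [0.8, 1.4, -0.4]
t 12.125 tip box [-88.2  76.4  87.7] F [ 0.81  1.41 -0.43] gap -0.1
ft_force: [0.2, 2.9, -1.4]
t 12.375 tip box [-88.2  75.7  87.7] F [ 0.23  2.87 -1.41] gap 0.1
ft_force: [-1.3, 6.4, -0.7]
t 12.625 tip box [-88.2  75.2  87.8] F [-1.34  6.37 -0.71] gap -0.0
```

```bash
python3 -m jog '0 -0.1 0 0 0 0 1;0 -0.2 0 0 0 0 1;0 0 -0.4 0 0 0 1;0 0 -0.3 0 0 0 1;0 0 0 0 0 0 1'|grep ft; python3 go.py -86,-120,155
python3 - <<'E'
from bench import *
import cv2
d=snapshot("side");a=d["img"][170:290,225:345,::-1];cv2.imwrite("pics/s4.png",cv2.resize(a,None,fx=5,fy=5,interpolation=cv2.INTER_CUBIC))
E
```

```text
ft_force: [0.4, 0.5, -0.3]
t 13.25 tip box [-86.1 105.2 161. ] F [ 0.4   0.55 -0.31] gap -0.2
turn [-0.0009 -0.0053  0.0004]
-86,-120,155 shift [-1.000e-03  2.252e+00  5.800e-02] r 479.0
```

View pics/s4.png

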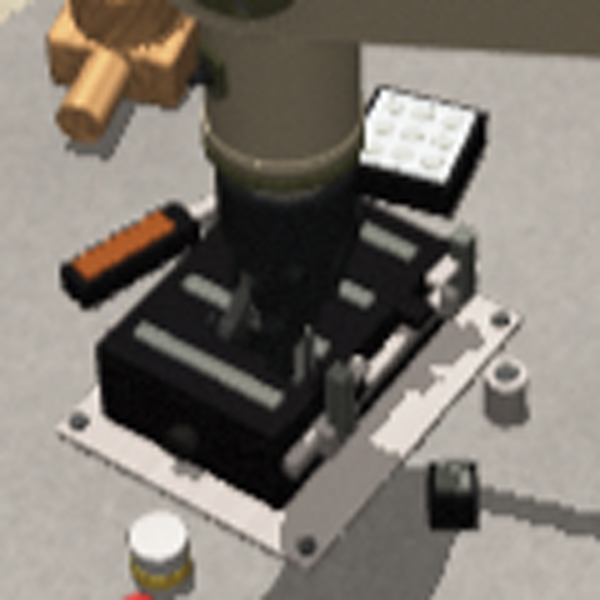

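The left tab has moved in (top now at about (341,368)), with the box unmoved. Now the right tab at (463,235).

```bash
python3 - <<'E'
from fit import *
p=np.load('p.npy')
for y in(55,58): print((proj('side',b2w(p,(-86,y,110)))-[225,170])*5)
E
python3 -m jog '0 0.5 0 0 0 0 1;0 0.5 0 0 0 0 1;0 0.5 0 0 0 0 1;0 0.5 0 0 0 0 1;0 0.34 0 0 0 0 1'|grep ft;python3 -m jog '0 0 0.4 0 0 0 1;0 0 0.32 0 0 0 1;0 0 0 0 0 0 1'|grep ft; python3 go.py -88,-110,88
```

```text
[341.06126931 372.14273814]
[338.24277576 375.27856956]
ft_force: [-0.1, -0.5, -0.7]
ft_force: [-0.3, 0.1, -0.0]
t 14.3 tip box [ -91.7 -129.    81.7] F [-0.31  0.11 -0.02] gap -0.1
turn [-0.0013  0.0078 -0.0001]
-88,-110,88 shift [ 0.036 -0.19  -0.063] r 477.0
```

```bash
python3 -m jog '0.02 -0.08 -0.04 0 0 0 1;0.01 -0.06 -0.02 0 0 0 1;0 -0.04 0 0 0 0 1;0 -0.04 0 0 0 0 1;0 -0.04 0 0 0 0 1'|grep ft; python3 go.py|head -1;  python3 -m jog '0 -0.04 0 0 0 0 1;0 -0.04 0 0 0 0 1;0 -0.04 0 0 0 0 1;0 -0.03 0 0 0 0 1'|grep -E 'ft'; python3 go.py
```

```text
ft_force: [-0.1, -1.7, 1.6]
t 14.925 tip box [ -85.  -103.3   92. ] F [-0.08 -1.71  1.65] gap 0.1
ft_force: [0.3, -1.3, 1.6]
t 15.425 tip box [-85.  -88.3  91.8] F [ 0.34 -1.35  1.58] gap 0.1
turn [ 0.     -0.0001  0.0003]
```

```bash
python3 -m jog '0 -0.03 0 0 0 0 1;0 -0.03 0 0 0 0 1;0 -0.02 0 0 0 0 1;0 -0.02 0 0 0 0 1;0 0 0 0 0 0 1'|grep ft; python3 go.py|head -1; for i in 1 2 ; do python3 -m jog '0 -0.01 0 0 0 0 1;0 0 0 0 0 0 1'|grep ft; python3 go.py|head -1; done
```

```text
ft_force: [-0.5, 0.4, 1.1]
t 16.05 tip box [-85.2 -78.3  91.7] F [-0.49  0.44  1.1 ] gap 0.2
ft_force: [-0.3, -0.9, 0.1]
t 16.3 tip box [-85.2 -77.5  91.7] F [-0.33 -0.88  0.07] gap 0.3
ft_force: [1.1, -1.2, 0.5]
t 16.55 tip box [-85.2 -76.5  91.7] F [ 1.12 -1.19  0.46] gap -0.5
```

```bash
for i in 1 2 ; do python3 -m jog '0 -0.01 0 0 0 0 1;0 0 0 0 0 0 1'|grep ft; python3 go.py|head -1; done
```

```text
ft_force: [-0.0, -1.9, -1.2]
t 16.8 tip box [-85.2 -75.5  91.7] F [-0.04 -1.91 -1.17] gap 0.0
ft_force: [0.8, -6.1, 0.4]
t 17.05 tip box [-85.1 -75.2  91.8] F [ 0.82 -6.11  0.42] gap -0.1
```

Both tabs are at their stops. I'll back off, go up and clear, then check.

```bash
python3 -m jog '0 0.1 0 0 0 0 1;0 0.2 0 0 0 0 1;0 0 -0.4 0 0 0 1;0 0 -0.5 0 0 0 1;0 0 -0.5 0 0 0 1'|grep ft;python3 -m jog '0 0.4 -0.4 0 0 0 1;0 0.5 0 0 0 0 1;0 0.5 0 0 0 0 1;0 0.5 0 0 0 0 1;0 0 0 0 0 0 1';  python3 - <<'E'
from bench import *
import cv2,numpy as np
t,s=[snapshot(n)["img"][:,:,::-1] for n in("top","side")]
f=lambda a:cv2.resize(a,(400,400),interpolation=cv2.INTER_CUBIC)
cv2.imwrite("pics/f.png",np.hstack([f(t[150:280,200:330]),f(s[170:290,225:345])]))
E
```

```text
ft_force: [1.8, -0.4, 0.7]
time: 18.3
tool_pos: [496.4, -167.3, 444.4]
tcp_rot: [-180.0, 0.0, 5.2]
ft_force: [0.1, 0.0, -1.3]
finger_gap: 0.0
grip_force: 0.0
```

View pics/f.png

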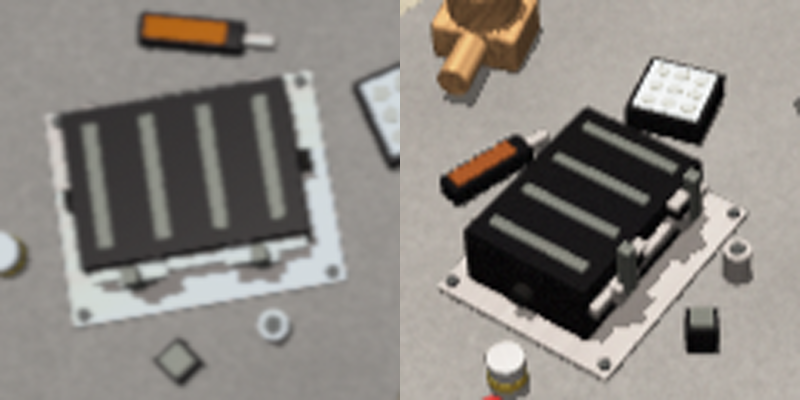

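Run:
```python
from fit import *
from bench import *
p=np.load('p.npy')
for y in(55,-55,-59): print((proj('side',b2w(p,(-86,y,110)))-[225,170])/.3+[400,0])
print(sense()['qd'].round(2)); print(hand_in())
```

```text
[627.37417954 248.09515876]
[693.38892024 174.64773197]
[695.68830905 172.08945196]
[ 1.8  -0.89  0.51 -0.05  0.    0.25]
the job is handed in; nothing more can be done
None
```

I swung the lid shut gently, then pushed both latch tabs home. In the last pictures the box and everything else on the bench look undisturbed; I finished with the arm clear of the bench and handed in at about 18 s.

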